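# Restock the sold colour on the book display

## Robot

A 6-joint arm with a two-finger parallel gripper is mounted at the origin on the work surface. World frame = base frame: x ahead of the robot, y to its left, z up, the work surface at z = 0. Lengths are in m, angles in degrees, forces in N, time in s.
With the tool pointing down it reaches from about 0.325 to 0.85 m from the base axis. Payload 15.5 kg.
Tool frame: the origin (TCP) lies midway between the tips of the shut fingers; the grasp point (between the pads) lies 19 mm behind it; y points along the fingers, x is the direction in which the jaws open and shut, and the axes are right-handed (so a half turn about y gives the same grasp; the last joint's range is limited). The gripper opens to 91 mm and grips with 3 to 60 N. Pads are 32 mm wide; open, the fingers measure 118 mm over their backs; the gripper's body (76 mm by 178 mm) begins 60 mm behind the grasp point.
Start: joints at [-70.961, 28.281, 77.091, -0, 74.628, -5.472], TCP at [0.259, -0.569, 0.214] pointing down, gripper open.
Joint ranges: [-166.48, 166.48], [-47.26, 123.95], [12.59, 153.08], [-70.14, 250.14], [6.76, 159.57], [-176.63, 176.63]. Speed limits (degrees/s): [108.29, 108.29, 147.25, 172.46, 172.46, 172.46].

## Interface

Orientations are given as a 3x3 rotation matrix whose columns are the frame's x, y, z axes.
In Python, from bench import ctrl gives the robot as it stands. The module is installed in compiled form; this text tells all that it offers. Calls block until the motion is done:
- ctrl.goto(position, orientation): joint-space move of the TCP to a pose.
- ctrl.move_l(position, vel=0.15, ori=None, contact_N=None): straight line of the TCP; ori=None keeps the orientation; vel is the mean speed in m/s. With contact_N (N) it stops when the force on the tool has changed by that much, and returns True; else False.
- ctrl.movej(angles): joint-space move.
- ctrl.command_gripper(opening): opening from 0.0 (shut) to 1.0 (fully open); the grip force is fixed at half the most; returns when the fingers have stopped.
- ctrl.sleep(seconds).
- ctrl.ik(position, orientation): joint angles nearest the present ones, or None.
- ctrl.read_camera(name): name is "scene" or "top" or "wrist"; returns the picture (384x512x3 uint8, blue, green, red); there is no depth.
- ctrl.camera_params(name): a dict with "fx", "fy", "cx", "cy" (pixels), "pose" (4x4, takes a point from camera to world coordinates); the wrist camera has in their place "T_tool_cam" (4x4, takes a point from camera to tool coordinates, whose origin is the TCP and whose axes are the tool frame's). Camera axes: x right, y up, looking along -z (the intrinsics and any distortion apply to the point x, -y, -z); pixel columns grow to the right and rows downward; lengths in m; the calibration is good to about 2 mm. A picture is of the moment at which its call begins: read the wrist's pose just before it. camera_params takes no time and is no camera call.
A pose or a line that the arm cannot do raises ctrl.MotionError and nothing moves.
- ctrl.sign_off(): hands the job in, once; it reports no verdict.
Readings, each from a call of its own:
- ctrl.current_t(): time.
- ctrl.current_q(): joint angles.
- ctrl.current_dq(): joint speeds.
- ctrl.current_effort(): joint torques, N m.
- ctrl.current_tool_pos(): TCP position.
- ctrl.current_eef_rot(): TCP orientation.
- ctrl.current_contact_force(): force on the tool from outside, world axes, zero at the start.
- ctrl.current_wrist_torque(): the same for the moment, N m.
- ctrl.current_grip_width(): opening from 0.0 (shut) to 1.0 (fully open).
Only numpy, scipy, OpenCV 4.12 (cv2) and the standard library are available. Lean on these libraries where they do the work, as an engineer would, in place of code of your own. Each camera call takes 0.05 s, during which the arm holds its last target. There are 200 camera calls.

## Task

One volume of the red, yellow and blue set has been sold and now stands on the orange tray. Take the spare of the same colour out of the crate and stand it in the empty bay of the display, spine to the front like its neighbours and its ends level with the dividers, setting it down on the bay's floor rather than dropping it. Leave the sold volume and everything else where it is.

Things in the scene. Friction and masses are not known exactly. Their poses are not given: they have to be found in the camera images.
- spare_red_mid (a point): spare red volume, stored in the crate: upright red slipcased book with cream page edges at +x (also on the top 12 mm there) and a pale label on the spine at -x, 54 (x) x 34 (y, thickness) x 90 (z) mm, about 0.14 kg; this point is its centre, 45 mm above its underside, z up
- spare_red_spine (a point): middle of the spine of the spare red volume: 27 mm to the -x side of its centre
- shown_red_mid (a point): red volume of the display set, same as the spare one: stands in a bay or, if sold, on the orange tray: upright red slipcased book with cream page edges at +x (also on the top 12 mm there) and a pale label on the spine at -x, 54 (x) x 34 (y, thickness) x 90 (z) mm, about 0.14 kg; this point is its centre, 45 mm above its underside, z up
- spare_yellow_mid (a point): spare yellow volume, stored in the crate: upright yellow slipcased book with cream page edges at +x (also on the top 12 mm there) and a pale label on the spine at -x, 54 (x) x 34 (y, thickness) x 90 (z) mm, about 0.14 kg; this point is its centre, 45 mm above its underside, z up
- spare_yellow_spine (a point): middle of the spine of the spare yellow volume: 27 mm to the -x side of its centre
- shown_yellow_mid (a point): yellow volume of the display set, same as the spare one: stands in a bay or, if sold, on the orange tray: upright yellow slipcased book with cream page edges at +x (also on the top 12 mm there) and a pale label on the spine at -x, 54 (x) x 34 (y, thickness) x 90 (z) mm, about 0.14 kg; this point is its centre, 45 mm above its underside, z up
- spare_blue_mid (a point): spare blue volume, stored in the crate: upright blue slipcased book with cream page edges at +x (also on the top 12 mm there) and a pale label on the spine at -x, 54 (x) x 34 (y, thickness) x 90 (z) mm, about 0.14 kg; this point is its centre, 45 mm above its underside, z up
- spare_blue_spine (a point): middle of the spine of the spare blue volume: 27 mm to the -x side of its centre
- shown_blue_mid (a point): blue volume of the display set, same as the spare one: stands in a bay or, if sold, on the orange tray: upright blue slipcased book with cream page edges at +x (also on the top 12 mm there) and a pale label on the spine at -x, 54 (x) x 34 (y, thickness) x 90 (z) mm, about 0.14 kg; this point is its centre, 45 mm above its underside, z up
- bay_a: one of three like white bays on the plinth; which is empty varies. Origin: centre of its underside, 8 mm above the table. Floor 4 mm thick, 54 (x) x 50 (y). Open on top and at both x ends; at its y sides two upright dividers 54 long (x), 4 thick, reaching 102 above its underside, 42 mm clear between them: no room for fingers at a volume's faces, only at its spine and page edges. Its front is -x
- bay_b: one of three like white bays on the plinth; which is empty varies. Origin: centre of its underside, 8 mm above the table. Floor 4 mm thick, 54 (x) x 50 (y). Open on top and at both x ends; at its y sides two upright dividers 54 long (x), 4 thick, reaching 102 above its underside, 42 mm clear between them: no room for fingers at a volume's faces, only at its spine and page edges. Its front is -x
- bay_c: one of three like white bays on the plinth; which is empty varies. Origin: centre of its underside, 8 mm above the table. Floor 4 mm thick, 54 (x) x 50 (y). Open on top and at both x ends; at its y sides two upright dividers 54 long (x), 4 thick, reaching 102 above its underside, 42 mm clear between them: no room for fingers at a volume's faces, only at its spine and page edges. Its front is -x
- plinth: fixed wooden board 85 (x) x 200 (y) x 8 mm under the three display bays, which stand 64 mm apart along its y; origin: centre of its underside, on the table; its front, where the spines face, is -x
- sold_tray: low orange tray 80 x 80 mm, rim 18 mm high, behind the display, with the sold volume standing on it (floor 12 mm above the table); origin: centre of its underside, on the table
- crate: fixed plywood crate, open on top; origin: centre of its underside. Outside 74 (x) x 266 (y) x 98 (z) mm, walls and floor 6 thick. The spares stand in a row along y, about 72 mm apart, their thickness along y, spines to -x, gaps of 30 mm or more between and beside them; only 4 mm is left at spine and page edges, so in here a volume can only be held by its two faces
- jar_near_mid (a point): specimen jar with blue lid, 42 mm diameter, 75 mm tall, between display and crate, on the robot's side; this point is its centre, 37.5 mm up
- jar_far_mid (a point): specimen jar with blue lid, 42 mm diameter, 75 mm tall, between display and crate, on the far side; this point is its centre, 37.5 mm up
- jar_rack_mid (a point): specimen jar with blue lid, 42 mm diameter, 75 mm tall, in front of the display; this point is its centre, 37.5 mm up
- tin_mid (a point): white and green tin, 56 mm diameter, 60 mm tall, behind the crate; this point is its centre, 30 mm up
- flask_mid (a point): brown flask, 80 mm diameter, 108 mm tall, off to the left; this point is its centre, 54 mm up
- album_mid (a point): dark flat album lying on the table, 150 (x) x 100 (y) x 22 mm, off to the right; this point is its centre, 11 mm up
Not all that is in view belongs to the job. Leave any black or pink look-alike of the part that bears spare_blue_mid alone.

How it is judged:
By the outcome, as a careful person would: the job done as asked, in the order asked, and still so for the second after the job is handed in, with the robot touching nothing.
It also fails if it takes over 64 s, if anything falls off the work surface, if the arm or the gripper's body presses on something with over 40 N, if the wrist force passes 120 N, or if a joint passes its speed limit or range.

## Working session

There is one attempt and no reset: what is moved stays moved. The work goes in short steps, each a Python script; the robot and the scene stay as the last script left them, time stands still between calls to the robot, and variables do not carry over. Pictures are saved under pics/ and viewed, about 8 in all and at most 12, crops included, and the job is handed in when it is done.

```bash
mkdir -p pics; python3 - <<'E'
from bench import ctrl
import cv2,numpy as np
for n in("scene","top"):
    cv2.imwrite(f"pics/{n}0.png",ctrl.read_camera(n)); p=ctrl.camera_params(n); print(n,{k:(np.round(v,4).tolist()) if not isinstance(v,str) else v for k,v in p.items()})
p=ctrl.camera_params("wrist");print({k:np.round(v,4).tolist() for k,v in p.items()})
print(np.round(ctrl.current_eef_rot(),3),ctrl.current_t())
E
```

```text
scene {'fx': 351.9498, 'fy': 351.9498, 'cx': 256.0815, 'cy': 187.9467, 'pose': [[-0.7956, -0.3486, 0.4955, 1.1297], [0.6056, -0.4358, 0.6658, 0.7512], [-0.0162, 0.8298, 0.5579, 0.7387], [0.0, 0.0, 0.0, 1.0]]}
top {'fx': 484.8584, 'fy': 484.8584, 'cx': 259.8525, 'cy': 193.9681, 'pose': [[0.0031, 0.9897, -0.1428, 0.3251], [-0.9999, 0.0012, -0.0135, -0.0378], [-0.0132, 0.1428, 0.9897, 1.6137], [0.0, 0.0, 0.0, 1.0]]}
{'fx': 266.0157, 'fy': 266.0157, 'cx': 249.4329, 'cy': 190.1898, 'T_tool_cam': [[1.0, 0.0001, -0.0009, 0.0004], [-0.0009, 0.2447, -0.9696, -0.1721], [0.0001, 0.9696, 0.2447, 0.0688], [0.0, 0.0, 0.0, 1.0]]}
[[ 0.415 -0.     0.91 ]
 [-0.91   0.001  0.415]
 [-0.001 -1.     0.   ]] 0.1
```

View pics/scene0.png

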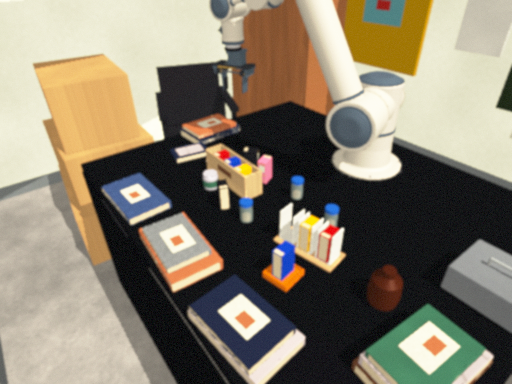

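View pics/top0.png

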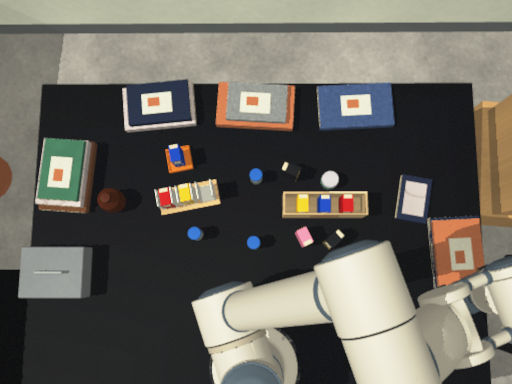

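Blue is sold: the blue volume is on the tray at (177,155) in the top view. The spare blue is the middle one in the crate at (324,204), and the empty bay is the right-hand one at (207,192). Next I'll get coarse positions.

```bash
cat > h.py <<'E'
from bench import ctrl
import cv2,numpy as np
D=np.array([0,0,-1.])
def ori(yaw_deg):  # tool x direction in world plane, tool y down
    a=np.radians(yaw_deg); x=np.array([np.cos(a),np.sin(a),0]); return np.column_stack([x,D,np.cross(x,D)])
def campose(name):
    p=ctrl.camera_params(name)
    if name!="wrist": return p,np.array(p["pose"])
    T=np.eye(4);T[:3,:3]=ctrl.current_eef_rot();T[:3,3]=ctrl.current_tool_pos()
    return p,T@np.array(p["T_tool_cam"])
def cast(p,T,uv,z):
    uv=np.atleast_2d(np.asarray(uv,float))
    d=np.c_[(uv[:,0]-p["cx"])/p["fx"],-(uv[:,1]-p["cy"])/p["fy"],-np.ones(len(uv))]@T[:3,:3].T
    return T[:3,3]+d*((z-T[2,3])/d[:,2])[:,None]
def shot(name,fn):
    p,T=campose(name); im=ctrl.read_camera(name); cv2.imwrite(f"pics/{fn}.png",im)
    np.savez(f"pics/{fn}.npz",T=T); return p,T,im
E
python3 - <<'E'
from h import *
p,T=campose("top")
for n,uv,z in[("spare blue",(324,204),.096),("crate c",(325,205),.098),("bayempty",(207,192),.06),("bay red",(165,198),.102),("bay yel",(185,192),.102),("jarfar",(256,175),.075),("jarnear",(254,242),.075),("jarrack",(195,233),.075),("sold",(177,155),.1),("black",(290,170),.06),("pink",(305,237),.05),("stage",(255,206),0)]:
    print(n,cast(p,T,uv,z)[0].round(3))
for pos,yaw in[((.43,-.2,.3),-90),((.43,.12,.3),-90),((.43,.12,.3),0),((.43,.12,.3),180),((.45,-.03,.2),0),((.45,-.03,.2),180)]: print(pos,yaw,np.round(ctrl.ik(pos,ori(yaw)),0) if ctrl.ik(pos,ori(yaw)) is not None else None)
E
```

```text
spare blue [ 0.512 -0.219  0.096]
crate c [ 0.509 -0.222  0.098]
bayempty [0.555 0.155 0.06 ]
bay red [0.53  0.282 0.102]
bay yel [0.549 0.219 0.102]
jarfar [ 0.609 -0.004  0.075]
jarnear [0.394 0.001 0.075]
jarrack [0.422 0.189 0.075]
sold [0.669 0.248 0.1  ]
black [ 0.628 -0.115  0.06 ]
pink [ 0.411 -0.162  0.05 ]
stage [0.517 0.    0.   ]
(0.43, -0.2, 0.3) -90 [-32.  11.  90.  -0.  79.  58.]
(0.43, 0.12, 0.3) -90 [ 8.  9. 93. -0. 78. 98.]
(0.43, 0.12, 0.3) 0 [ 8.  9. 93. -0. 78.  8.]
(0.43, 0.12, 0.3) 180 [   8.    9.   93.   -0.   78. -172.]
(0.45, -0.03, 0.2) 0 [-11.  15. 102.  -0.  63. -11.]
(0.45, -0.03, 0.2) 180 [-11.  15. 102.  -0.  63. 169.]
```

```bash
python3 - <<'E'
from h import *
ctrl.goto([.55,.19,.25],ori(-90)); shot("wrist","disp")
ctrl.goto([.51,-.22,.25],ori(-90)); shot("wrist","crate")
print(ctrl.current_t())
E
```

```text
4.5833
```

View pics/disp.png

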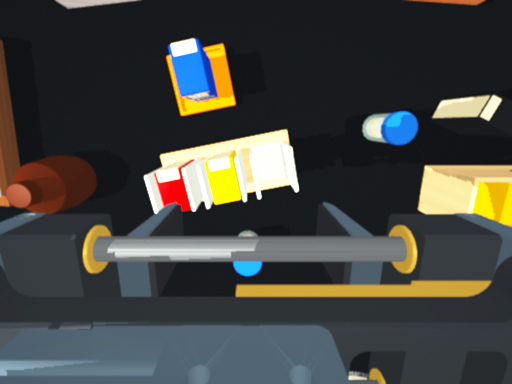

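View pics/crate.png

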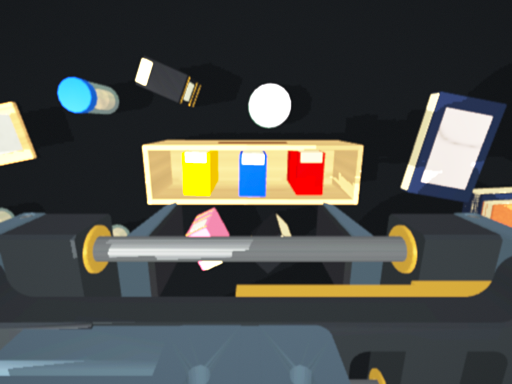

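```bash
python3 - <<'E'
from h import *
p=ctrl.camera_params("wrist")
im=cv2.imread("pics/crate.png");T=np.load("pics/crate.npz")["T"]
def blob(im,lo,hi,roi):
    h=cv2.cvtColor(im,cv2.COLOR_BGR2HSV);m=cv2.inRange(h,lo,hi);k=np.zeros_like(m);x0,y0,x1,y1=roi;k[y0:y1,x0:x1]=m[y0:y1,x0:x1];
    return cv2.minAreaRect(max(cv2.findContours(k,0,2)[0],key=cv2.contourArea))
for n,lo,hi in[("blue",(100,120,60),(130,255,255)),("yel",(22,180,100),(35,255,255)),("red",(0,180,80),(8,255,255))]:
    r=blob(im,lo,hi,(170,140,340,205)); b=cv2.boxPoints(r); print(n,np.round(r[0],1),np.round(r[1],1),round(r[2],1)); print(cast(p,T,b,.096)[:,:2].round(4).tolist())
# crate rim outer corners guess
print("crate",cast(p,T,[(144,203),(359,205),(361,142),(147,142)],.098)[:,:2].round(4).tolist())
a=cv2.imread("pics/disp.png")[115:225,135:315]; b=im[130:215,215:315]
a=cv2.resize(a,None,fx=4.4,fy=4.4,interpolation=cv2.INTER_CUBIC)
cv2.imwrite("pics/dispc.png",a)
E
```

```text
blue [252.4 173.7] [26.3 44.1] 1.5
[[0.4902, -0.206], [0.5459, -0.2079], [0.5451, -0.2401], [0.4893, -0.2395]]
yel [199.5 173. ] [44. 35.] 90.0
[[0.5463, -0.1375], [0.5463, -0.1801], [0.4908, -0.1785], [0.4907, -0.1341]]
red [305.1 172.9] [36.3 43. ] 2.7
[[0.4928, -0.2661], [0.5469, -0.2667], [0.5449, -0.3111], [0.4905, -0.3123]]
crate [[0.4807, -0.0857], [0.4782, -0.3594], [0.5574, -0.3538], [0.5572, -0.0966]]
```

View pics/dispc.png

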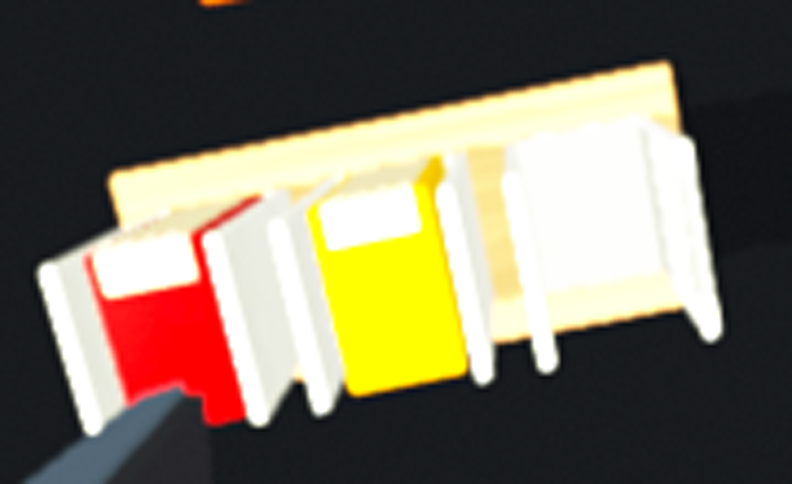

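Crate view: spare blue at (252,174), with clear gaps either side. Crop: the empty bay's divider tops run from (514,172) to (546,368) and from (687,138) to (712,338). The red volume's bay is left of it, partly behind a finger, with the yellow one between them.

```bash
python3 - <<'E'
from h import *
p=ctrl.camera_params("wrist");T=np.load("pics/disp.npz")["T"]
c=np.array([(513,168),(546,372),(687,134),(713,341),(452,180),(483,383)])/4.4+[135,115]
w=cast(p,T,c,.110)[:,:2];print(w.round(4).tolist())
for i in(0,2,4): d=w[i]-w[i+1];print(np.linalg.norm(d).round(4),np.degrees(np.arctan2(d[1],d[0])).round(2))
m=w.reshape(-1,2,2).mean(1);print("bay c",m[:2].mean(0).round(4),"gap",np.linalg.norm(m[0]-m[1]).round(4),"row dir",np.degrees(np.arctan2(*(m[1]-m[2])[::-1])).round(2))
# plinth back edge at z=.008
e=cast(p,T,np.array([(110,178),(672,64)])/4.4+[135,115],.008)[:,:2];d=e[0]-e[1];print("plinth back",e.round(4).tolist(),np.linalg.norm(d).round(4),np.degrees(np.arctan2(d[1],d[0])).round(2))
# yellow top
im=cv2.imread("pics/disp.png");h=cv2.cvtColor(im,cv2.COLOR_BGR2HSV);k=cv2.inRange(h,(22,180,100),(35,255,255))
E
```

```text
[[0.5851, 0.1863], [0.5287, 0.177], [0.594, 0.1404], [0.5376, 0.1311], [0.5819, 0.2025], [0.5255, 0.1945]]
0.0571 9.3
0.0572 9.35
0.057 8.06
bay c [0.5613 0.1587] gap 0.0468 row dir -79.14
plinth back [[0.5706, 0.3276], [0.6097, 0.1305]] 0.201 101.23
```

```bash
python3 - <<'E'
from h import *
def st(n): print(n,round(ctrl.current_t(),2),np.round(ctrl.current_tool_pos(),4),np.round(ctrl.current_contact_force(),1),round(ctrl.current_grip_width()*91,1))
X,Y=.5177,-.223
ctrl.command_gripper(.57)
ctrl.goto([X,Y,.13],ori(-90))
print(ctrl.move_l([X,Y,.046],vel=.1,contact_N=6)); st("down")
if ctrl.current_tool_pos()[2]<.05:
    ctrl.command_gripper(0); st("grip")
    if ctrl.current_grip_width()*91>28:
        ctrl.move_l([X,Y,.19],vel=.12); st("lift")
        shot("scene","held_s")
        ctrl.goto([.505,.045,.15],ori(-90))
        ctrl.move_l([.505,.045,.056],vel=.12)
        print(ctrl.move_l([.505,.045,.034],vel=.025,contact_N=4)); st("staged")
        shot("top","held_t")
a=cv2.imread("pics/held_s.png")[110:290,180:360]; b=cv2.imread("pics/held_t.png")[140:260,150:380] if cv2.os.path.exists("pics/held_t.png") else a
a=cv2.resize(a,(380,380));b=cv2.resize(b,(400,209));o=np.zeros((380,790,3),np.uint8);o[:,:380]=a;o[:209,390:]=b;cv2.imwrite("pics/v1.png",o)
E
```

```text
False
down 6.88 [ 0.5181 -0.2232  0.0466] [-0.9 -0.7  1. ] 52.1
grip 7.29 [ 0.5179 -0.2231  0.0464] [-0.8  0.   5.9] 33.9
lift 8.64 [ 0.5173 -0.2228  0.1893] [-0.4  0.2 -0.9] 33.9
True
staged 11.32 [0.5049 0.045  0.0398] [ 1.7  0.3 -0.5] 33.8
```

View pics/v1.png

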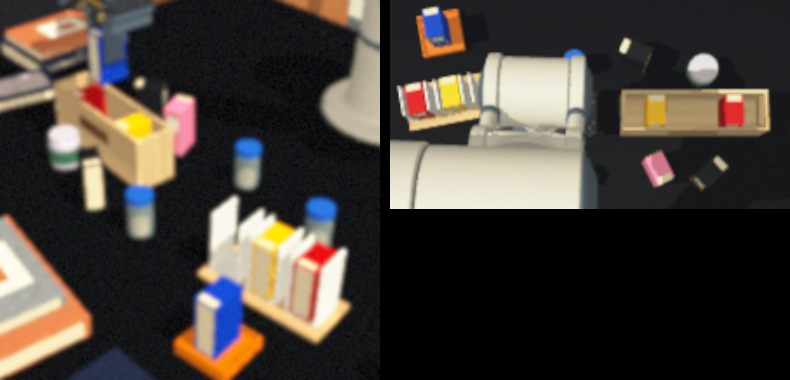

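The spare blue lifted out cleanly in the left panel. It now stands on the table, and the red and yellow spares are still in the crate. Next I'll regrasp it by spine and page edges, then re-measure the bay.

```bash
cat >> h.py <<'E'
def st(n): print(n,round(ctrl.current_t(),2),np.round(ctrl.current_tool_pos(),4),np.round(ctrl.current_contact_force(),1),round(ctrl.current_grip_width()*91,1))
E
python3 - <<'E'
from h import *
X,Y=.505,.045
ctrl.command_gripper(.57)
ctrl.move_l([X,Y,.13],vel=.12)
ctrl.command_gripper(.82)
ctrl.goto([X,Y,.13],ori(0))
print(ctrl.move_l([X,Y,.041],vel=.1,contact_N=6)); st("down")
ctrl.command_gripper(0); st("grip")
ctrl.move_l([X,Y,.2],vel=.12); st("lift")
a=np.radians(101); c=np.array([.5613,.1587])-.095*np.array([np.cos(a),np.sin(a)])
ctrl.goto([*c,.215],ori(11)); ctrl.sleep(.2); st("look")
p,T,im=shot("wrist","look2"); print(im.shape)
uv=[]
Ti=np.linalg.inv(T);v=Ti@[.5613,.1587,.11,1];u=p["cx"]+p["fx"]*v[0]/-v[2];w=p["cy"]-p["fy"]*v[1]/-v[2];print(u,w)
u0,w0=int(max(0,min(u-70,372))),int(max(0,min(w-60,280)));print(u0,w0)
cv2.imwrite("pics/look2c.png",cv2.resize(im[w0:w0+105,u0:u0+140],None,fx=5.6,fy=5.6,interpolation=cv2.INTER_CUBIC))
E
```

```text
False
down 15.8 [0.5054 0.045  0.0414] [-0.3 -0.6  0.3] 74.8
grip 16.25 [0.5049 0.045  0.0413] [-1.9  0.7  7.1] 53.8
lift 17.73 [0.5046 0.045  0.1994] [ 0.1 -0.1 -2. ] 53.8
look 18.33 [0.5784 0.0653 0.2146] [-0.3  0.7 -1.6] 53.5
(384, 512, 3)
250.26949073474995 94.81944340417465
180 34
```

View pics/look2c.png

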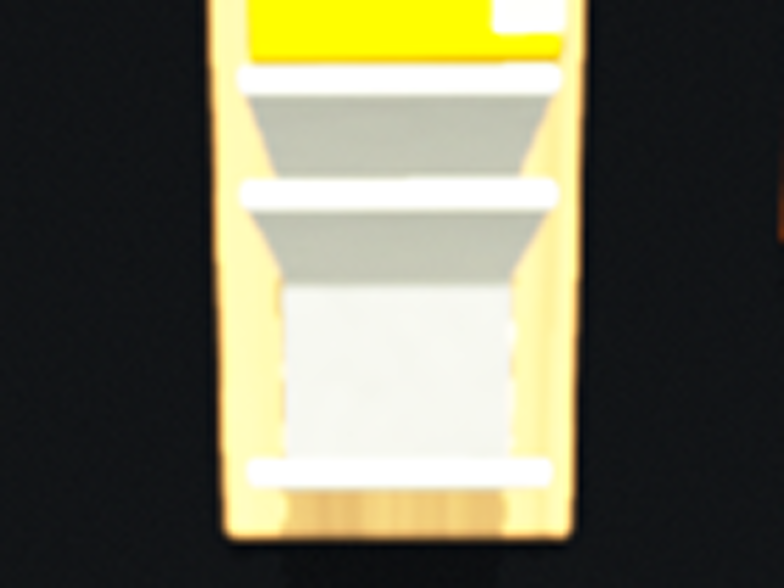

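```bash
python3 - <<'E'
from h import *
p=ctrl.camera_params("wrist");T=np.load("pics/look2.npz")["T"]
f=lambda c,z:cast(p,T,(np.array(c)+.5)/5.6-.5+[180,34],z)[:,:2]
w=f([(240,195),(558,195),(247,472),(553,472),(238,79),(563,79)],.110)
for i in(0,2,4): d=w[i+1]-w[i];print(np.linalg.norm(d).round(4),np.degrees(np.arctan2(d[1],d[0])).round(2))
m=w.reshape(-1,2,2).mean(1);d=m[0]-m[1];e=m[2]-m[1];print("bay",m[:2].mean(0).round(4),np.linalg.norm(d).round(4),np.degrees(np.arctan2(*d[::-1])).round(2)-90,np.degrees(np.arctan2(*e[::-1])).round(2)-90)
b=f([(284,284),(512,284),(286,458),(510,458)],.012);print("floor ctr",b.reshape(2,2,2).mean(1).round(4).tolist(),[np.linalg.norm(b[1]-b[0]).round(4),np.linalg.norm(b[3]-b[2]).round(4)])
g=f([(224,540),(574,540)],.008);print("plinth end",g.mean(0).round(4),np.linalg.norm(g[1]-g[0]).round(4))
E
```

```text
0.0546 10.96
0.0549 10.97
0.0549 10.96
bay [0.5617 0.1599] 0.0459 11.269999999999996 10.980000000000004
floor ctr [[0.5577, 0.181], [0.5652, 0.1423]] [np.float64(0.0538), np.float64(0.0543)]
plinth end [0.5692 0.1232] 0.0868
```

```bash
python3 - <<'E'
from h import *
X,Y=.5617,.1593
ctrl.move_l([X,Y,.205],vel=.12); st("above")
if ctrl.move_l([X,Y,.062],vel=.08,contact_N=6): st("early contact")
else:
    st("near"); print(ctrl.move_l([X,Y,.048],vel=.015,contact_N=4)); st("floor")
E
```

```text
above 19.33 [0.5619 0.1589 0.2051] [ 0.2  0.5 -2.3] 53.8
near 21.27 [0.5619 0.1593 0.0624] [ 0.5 -0.6 -2.4] 53.8
True
floor 21.89 [0.5617 0.1593 0.0531] [-0.1 -0.1  4. ] 53.8
```

Floor contact came at 0.0531, against 0.0533 expected. I'll release, retreat and check.

```bash
python3 - <<'E'
from h import *
X,Y=.5617,.1593
ctrl.command_gripper(.75); st("open")
ctrl.move_l([X,Y,.215],vel=.12)
a=np.radians(101); c=np.array([X,Y])-.095*np.array([np.cos(a),np.sin(a)])
ctrl.goto([*c,.215],ori(11)); ctrl.sleep(.2)
p,T,im=shot("wrist","fin"); st("end")
_,_,s=shot("scene","fin_s")
a=cv2.resize(im[20:140,180:320],None,fx=3.5,fy=3.5,interpolation=cv2.INTER_CUBIC)
b=cv2.resize(s[200:300,250:360],(300,273));o=np.zeros((420,800,3),np.uint8);o[:,:490]=a;o[:273,495:795]=b;cv2.imwrite("pics/v2.png",o)
h=cv2.cvtColor(im,cv2.COLOR_BGR2HSV);m=cv2.inRange(h,(105,150,60),(130,255,255));m[:20]=0;m[150:]=0;m[:,:180]=0;m[:,320:]=0
r=cv2.boundingRect(max(cv2.findContours(m,0,2)[0],key=cv2.contourArea));print(r)
E
```

```text
open 22.33 [0.5612 0.1592 0.0528] [-0.8  0.  -0.6] 68.0
end 24.55 [0.5796 0.0669 0.2149] [-0.8  0.4 -0. ] 68.3
(224, 80, 52, 36)
```

View pics/v2.png

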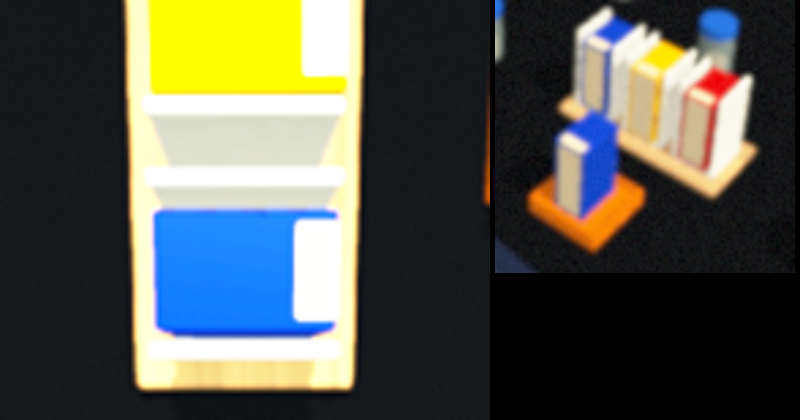

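The blue volume stands upright between its dividers. Its ends are at columns 155 to 338 and the dividers' at 147 to 344, so it is centred to within about 0.5 mm, pages to +x. Everything else is in place, so I'm handing in.

```bash
python3 -c "
from bench import ctrl
print(ctrl.sign_off(),ctrl.current_t())"
```

```text
the job is handed in; nothing more can be done
the job is handed in; nothing more can be done
```

The sold volume was blue, so I put the spare blue in the empty bay and handed the job in at about 25 s on the robot's clock.

- **How it was moved:** I lifted the spare out of the crate by its faces and stood it on the table. I then regrasped it by spine and page edges and lowered it until it touched the bay floor. Contact came at TCP height 53.1 mm against 53.3 mm expected, with about a 4 N rise in force before release.
- **Last checks:** The final pictures show it upright with its spine to the front, and its ends level with the dividers to within about 0.5 mm. The sold blue volume and the red and yellow neighbours stand where they were. I did not recheck the jars or crate after placing, but no unexpected contact was felt during the job.
- **Disagreement:** The first look put the bay's yaw anywhere from 8° to 11.2°. The closer look settled it at 11°, with the two looks agreeing on position to about 1 mm.

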